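# Index the waxing turntable to the next block

### The job

On the finishing turntable one small block is still pale, not yet waxed. Push the turntable round by one click so that the pale block comes to rest at the red-topped post, going straight there and not the other way towards the blue-topped post. Leave the yellow wax tin where it stands.

Things in the scene. Friction and masses are not known exactly. Their poses are not given: they have to be found in the camera images.
- disc: Grey turntable disc, 250 mm across, upper face 66 mm above the bench; origin on its vertical axle, 48 mm above the bench; x points through the pale block. Six blocks (55 x 26 x 16 mm high, one pale, five dark red) are fixed on it every 60 deg. Midway between them stand six fixed wooden dowels, 12 mm thick, 45 mm high (tops 111 mm above the bench), 105 mm from the axle: push one along its circle.
- pale_rim (a point): Point on the disc's upper rim (125 mm from the axle) straight outwards from the pale block; turns with the disc. The disc turns either way and starts in one of its six detents, 60 deg apart. About 5 N on a dowel moves it; let go before about 20 deg it springs back, past about 35 deg it runs on into the next detent and stays.
- red_post: Fixed post with a red cap (22 mm across, top 96 mm above the bench), 150 mm from the axle, on the round wooden base (330 mm across, 18 mm high) under the disc; origin at its foot, 18 mm above the bench. At the start it is 60 deg from the pale block, on either side; a like blue-capped post stands 60 deg to the other side. In a detent a block points at each post.
- wax_tin: Yellow round tin with a lid, 96 mm across, 74 mm high, standing loose on the bench beside the turntable; origin at the centre of its underside. A bystander: leave it.

How it is judged:
At the end, for the whole second after the job is handed in: The pale block is at the red-topped post, within 10 degrees (its rim point within 34 mm of the post's axis, seen from above; 25 mm when fully in the detent), and the disc is at rest (horizontal distance between pale_rim and red_post below 0.034 m and angular speed of disc below 0.1 rad/s); the robot touches nothing.
It fails at once if the disc is turned the wrong way, past halfway to the next detent away from the red post (pale rim point more than 200 mm from the red post) (horizontal distance between pale_rim and red_post above 0.2 m).
It fails at once if the wax tin is moved by more than 30 mm (distance of wax_tin from where it was at the start of the episode above 0.03 m).
It also fails if it takes over 32 s, if anything falls off the work surface, if the arm or the gripper's body presses on something with over 40 N, if the wrist force passes 120 N, or if a joint passes its speed limit or range.

### The arm

A 6-joint arm with a two-finger parallel gripper is mounted at the origin on the work surface. World frame = base frame: x ahead of the robot, y to its left, z up, the work surface at z = 0. Lengths are in m, angles in rad, forces in N, time in s.
With the tool pointing down it reaches from about 0.225 to 0.875 m from the base axis. Payload 3.4 kg.
Tool frame: the origin (TCP) lies on the centre line of the jaws, within the pads' length; the fingertips stand 17 mm ahead of it and the grasp point (between the pads) lies 2 mm behind it (manip.finger_overhang is the distance from the TCP to the fingertips, in m); y points along the fingers, x is the direction in which the jaws open and shut, and the axes are right-handed (so a half turn about y gives the same grasp; the last joint's range is limited). The gripper opens to 85 mm and grips with 20 to 120 N. Pads are 22 mm wide; open, the fingers measure 114 mm over their backs; the gripper's body (76 mm by 85 mm) begins 54 mm behind the grasp point. The pads swing forward as they close: fully open they stand 13 mm farther back than shut.
Start: joints at [-1.45, 0.276, 1.505, -0, 1.361, -0.121], TCP at [0.138, -0.558, 0.248] pointing down, gripper open.
Joint ranges: [-2.89, 2.89], [-0.75, 2.08], [0.22, 2.7], [-1.18, 4.32], [0.11, 2.71], [-2.7, 2.7]. Speed limits (rad/s): [2.57, 2.57, 3.14, 3.14, 3.14, 3.14].

### API

Orientations are given as a unit quaternion [w, x, y, z].
In Python, from rig import manip gives the robot as it stands.
- The arm moves only by the tool arm_command, never from a script. Its argument "commands" is a list of rows, each a list of 3 entries, a list of its own where there are three numbers: the finger opening in cm, from 0 to 8.54, then the shift along the world's x, y, z in cm, then the turn about the world's z in rad. A call has 1 to 12 rows; each row shifts and turns the commanded pose from where the row before left it; what a row does not reach is not made up. A row lasts 1/10 s, in which the tool goes at most 50 mm and 8.59 degrees, less where a joint would pass 70% of its speed; a pose out of reach is approached as far as the arm can. A call with a gripper value outside its range is refused whole. The fingers move at their own pace and stop on an object; "grip_force" is the grip in N (left out, the last holds). Time passes only in rows, so rows that do not move let the fingers close. It gives the time, the measured TCP pose, the force and the opening at its end, in the units of the state.
- manip.get_state(): the state, without advancing time (a new reading comes with each control period).
- manip.get_image(name): name is "scene" or "side" or "wrist"; returns a dict with "pixels" (480x640x3 uint8, red, green, blue), "range_z" (480x640 float32, m along the optical axis (not along the pixel's ray), 0 where there is no reading), "intrinsics" (3x3 intrinsics, pixels), "R" (3x3) and "t" (3): a world point X has camera coordinates R X + t. Camera axes: x right, y down, z forward; pixel columns grow to the right and rows downward; lengths in m; the calibration is good to about 2 mm. A picture is of the moment at which its call begins.
- manip.sign_off(): hands the job in, once; it reports no verdict.
The state is a dict: "clock": time; "qpos": joint angles; "qd": joint speeds; "effort": joint torques, N m; "position": TCP position; "ee_rot": TCP orientation; "contact_force": force on the tool from outside, world axes, zero at the start; "moment": the same for the moment, N m; "width": finger opening in m.
Only numpy, scipy, OpenCV 4.12 (cv2) and the standard library are available. Lean on these libraries where they do the work, as an engineer would, in place of code of your own. Each camera call takes 0.05 s, during which the arm holds its last target.

## Working session

There is one attempt and no reset: what is moved stays moved. The work goes in short steps, Python scripts to look and compute and a tool call to move; the robot and the scene stay as the last step left them, time stands still between calls to the robot, and variables do not carry over. Pictures are saved under pics/ and viewed, and the job is handed in when it is done.

Besides the shell and the picture viewer there is one more tool, called after "Request:" as a command line: name --argument value ..., lists and objects as JSON in quotes. arm_command: Moves the arm, as the interface text tells. Its arguments: {"type":"object","properties":{"commands":{"type":"array"},"grip_force":{"type":"number"}},"required":["commands"]}

```bash
mkdir -p pics
python3 - <<'E'
from rig import manip
import cv2,numpy as np,pickle
for n in ["scene","side"]:
    d=manip.get_image(n); pickle.dump(d,open(f"/tmp/{n}.pkl","wb"))
    cv2.imwrite(f"pics/{n}0.png",d["pixels"][:,:,::-1])
print(manip.get_state())
E
```

```text
{'clock': 0.1, 'qpos': array([-1.45001552e+00,  2.76520498e-01,  1.50601840e+00, -2.68878451e-05,
        1.36071822e+00, -1.20987753e-01]), 'qd': array([ 2.95006741e-03, -2.40842686e-04, -1.81596380e-03,  1.29050830e-03,
        6.69797331e-05,  6.24832634e-04]), 'effort': array([ 1.18275115e-03, -4.17699730e+01, -2.46404743e+01, -2.31650183e-04,
        5.81031956e-03,  3.18973093e-06]), 'position': array([ 0.13760378, -0.55782161,  0.24752789]), 'ee_rot': array([ 0.55705685, -0.55623768,  0.43647708, -0.43563179]), 'contact_force': array([ 0.15303649, -0.02634454, -0.70579631]), 'moment': array([0.01372609, 0.00581839, 0.04346306]), 'width': 0.08556781714138284}
```

View pics/scene0.png

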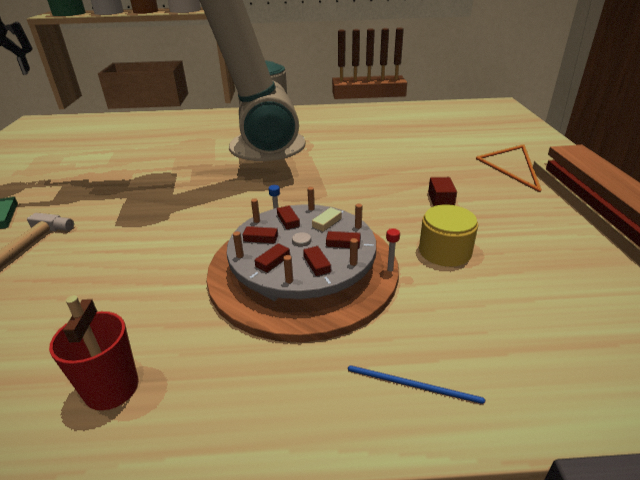

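View pics/side0.png

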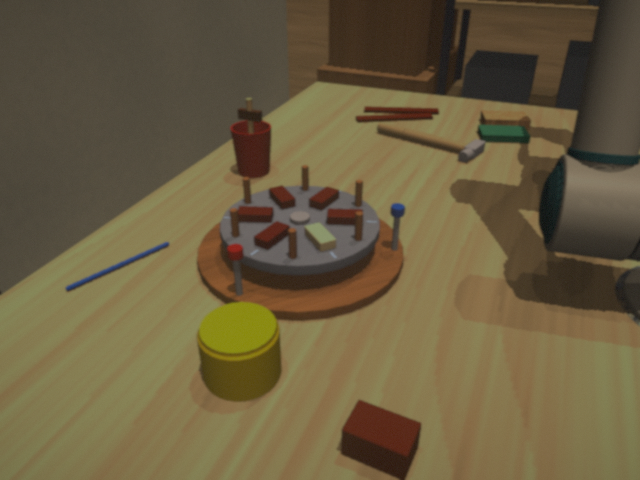

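The scene view shows the pale block at about (327,219), the red cap at (393,236), the blue cap at (275,190) and the tin at (447,235), beyond the red post. Next I'll measure them in both views.

```bash
cat > h.py <<'E'
import cv2,numpy as np
def ray(d,u,v,z):
    K,R,t=d["intrinsics"],d["R"],d["t"]
    c=-R.T@t; r=R.T@np.linalg.solve(K,[u,v,1.]); return c+r*(z-c[2])/r[2]
def proj(d,X):
    p=d["intrinsics"]@(d["R"]@np.array(X)+d["t"]); return p[:2]/p[2]
def blobs(d,lo,hi,amin=15):
    h=cv2.cvtColor(np.ascontiguousarray(d["pixels"]),cv2.COLOR_RGB2HSV)
    m=cv2.inRange(h,np.array(lo),np.array(hi))
    n,l,s,c=cv2.connectedComponentsWithStats(m)
    return [(c[i],s[i],l==i) for i in range(1,n) if s[i,4]>=amin]
E
python3 - <<'E'
import pickle,cv2,numpy as np
from h import *
for n in ["scene","side"]:
    d=pickle.load(open(f"/tmp/{n}.pkl","rb"))
    print(n,"cam",-d["R"].T@d["t"])
    for nm,lo,hi,z in [("red",(0,215,130),(4,255,255),.092),("red2",(175,215,130),(180,255,255),.092),("blue",(105,150,80),(125,255,255),.092),("pale",(22,40,120),(40,130,255),.08),("yellow",(26,200,90),(34,255,255),.05)]:
        for c,s,m in blobs(d,lo,hi,25):
            if 180<c[0]<490 and 170<c[1]<400: print(nm,c.round(1),s,ray(d,*c,z).round(3))
    h=cv2.cvtColor(d["pixels"],cv2.COLOR_RGB2HSV)
    for u,v in ([(327,219),(393,235),(311,195),(358,212),(353,245),(288,262)] if n=="scene" else [(320,237),(236,251),(293,235),(360,220),(235,215)]): print((u,v),h[v,u],d["range_z"][v,u])
E
```

```text
scene cam [1.19734911 0.1011369  0.4903441 ]
blue [273.6 187.6] [269 185  10   6  44] [0.439 0.041 0.092]
blue [416.6 383.8] [348 366 137  36 569] [0.899 0.209 0.092]
pale [182.7 178.5] [176 178  14   2  27] [ 0.359 -0.149  0.08 ]
pale [346.3 189.5] [326 188  50   6 106] [0.437 0.18  0.08 ]
pale [414.5 191. ] [399 188  29   6  86] [0.455 0.309 0.08 ]
pale [252.8 194.7] [232 192  39   6 145] [0.442 0.    0.08 ]
pale [367.4 199.8] [340 197  57   7 100] [0.481 0.215 0.08 ]
pale [406.4 207.8] [375 205  56   6 180] [0.516 0.281 0.08 ]
pale [204.4 208.9] [180 207  61   5 143] [ 0.487 -0.084  0.08 ]
pale [326.4 215.6] [312 207  30  18 255] [0.53  0.136 0.08 ]
pale [417.2 214.4] [409 212  17   4  29] [0.54  0.295 0.08 ]
pale [187.  222.2] [152 219  76   7 252] [ 0.531 -0.107  0.08 ]
pale [409.  236.9] [399 234  22   8 119] [0.608 0.266 0.08 ]
pale [405.4 250.3] [395 245  22  11 159] [0.644 0.252 0.08 ]
pale [464.  328.7] [  133   294   507    73 12495] [0.814 0.29  0.08 ]
pale [187.6 338.3] [ 127  328  141   23 2063] [ 0.804 -0.053  0.08 ]
(327, 219) [ 33  68 190] 0.77167046
(393, 235) [  2 
[... 634 characters left out ...]
0.528 0.135 0.08 ]
pale [279.8 393.5] [ 217  316  131  164 4292] [0.448 0.432 0.08 ]
pale [350.4 323.8] [346 317   9  14  30] [0.419 0.308 0.08 ]
pale [469.3 351.7] [ 451  319   37   87 1424] [0.287 0.302 0.08 ]
pale [382.2 335.9] [379 331   8  10  25] [0.38  0.314 0.08 ]
pale [338.6 349.5] [332 340  13  19  64] [0.417 0.352 0.08 ]
pale [373.4 356.6] [370 351   8  13  30] [0.379 0.348 0.08 ]
yellow [237.8 327.9] [ 199  302   78   52 3075] [0.554 0.334 0.05 ]
yellow [246.8 355.6] [228 348  38  12 100] [0.521 0.372 0.05 ]
(320, 237) [ 36  69 148] 0.7791528
(236, 251) [  3 201 122] 0.726127
(293, 235) [ 12 133  73] 0.73875284
(360, 220) [ 13 131  72] 0.7795015
(235, 215) [ 14 133  71] 0.7904349
```

Run:
```python
import pickle,cv2,numpy as np
from h import *
from scipy.optimize import least_squares
for n in ["scene","side"]:
    d=pickle.load(open(f"/tmp/{n}.pkl","rb"))
    Z=d["range_z"];v,u=np.mgrid[:480,:640]
    P=np.linalg.solve(d["intrinsics"],np.stack([u*Z,v*Z,Z]).reshape(3,-1)); W=(d["R"].T@(P-d["t"][:,None])).T.reshape(480,640,3)
    h=cv2.cvtColor(d["pixels"],cv2.COLOR_RGB2HSV)
    print(n)
    reg=(np.hypot(W[...,0]-.58,W[...,1]-.12)<.2)&(Z>0)
    m=(reg&(W[...,2]>.088)&(W[...,2]<.12)).astype(np.uint8)
    k,l,s,c=cv2.connectedComponentsWithStats(m); D=[]
    for i in range(1,k):
        if s[i,4]<12: continue
        q=W[l==i]; vt,ut=np.nonzero(l==i); hs=np.median(h[l==i],0)
        top=vt.min(); cu=ut[vt<top+4].mean(); zt=q[:,2].max()
        X=ray(d,cu,top+2,.111 if zt>.102 else .096)
        print(c[i].round(),s[i,4],hs,"med",np.median(q,0).round(3),"ztop",zt.round(3),"raytop",X.round(3))
        if zt>.102: D.append(X[:2])
    D=np.array(D)
    f=least_squares(lambda p:np.hypot(*(D-p).T)-.105,[.58,.12]); print("axle",f.x,f.fun.round(4), np.degrees(np.arctan2(*(D-f.x).T[::-1])).round(1))
    t=reg&(W[...,2]>.06)&(W[...,2]<.071)
    cen,r=cv2.minEnclosingCircle(W[t][:,:2].astype(np.float32)); print("disc",cen,r)
    hsy=(h[...,0]>25)&(h[...,0]<34)&(h[...,1]>180)&(W[...,2]>.066)&(W[...,2]<.08)
    if hsy.any():
        pts=W[hsy][:,:2].astype(np.float32); print("tin",cv2.minEnclosingCircle(pts),hsy.sum())
```

```text
scene
[274. 188.] 77 [109. 186. 114.] med [0.447 0.042 0.095] ztop 0.098 raytop [0.444 0.042 0.096]
[311. 193.] 79 [ 12. 160.  70.] med [0.484 0.11  0.102] ztop 0.112 raytop [0.483 0.11  0.111]
[255. 205.] 96 [ 12.  161.5  69. ] med [0.519 0.011 0.102] ztop 0.112 raytop [0.518 0.011 0.111]
[358. 210.] 100 [ 12.  160.   70.5] med [0.553 0.188 0.101] ztop 0.112 raytop [0.551 0.189 0.111]
[393. 233.] 129 [  1. 202. 170.] med [0.617 0.236 0.095] ztop 0.098 raytop [0.609 0.237 0.096]
[237. 239.] 116 [ 12. 162.  68.] med [ 0.622 -0.008  0.102] ztop 0.112 raytop [ 0.62  -0.008  0.111]
[354. 246.] 124 [ 11.  164.   68.5] med [0.656 0.169 0.103] ztop 0.112 raytop [0.654 0.17  0.111]
[288. 263.] 127 [ 11. 161.  69.] med [0.691 0.07  0.103] ztop 0.113 raytop [0.688 0.071 0.111]
axle [0.58560052 0.09049337] [-0.0006 -0.001  -0.0009 -0.0006 -0.0008 -0.0009] [ 169.  -130.5  109.3  -71.    49.3  -10.8]
disc (0.5760405659675598, 0.14262345433235168) 0.17687037587165833
side
[304. 172.] 102 [ 16.  131.5  82. ] med [ 0.615 -0.004  0.101] ztop 0.111 raytop [ 0.614 -0.003  0.111]
[246. 184.] 108 [ 14. 1
[... 204 characters left out ...]
[0.439 0.047 0.095] ztop 0.098 raytop [0.441 0.04  0.096]
[233. 216.] 133 [ 13. 138.  74.] med [0.648 0.174 0.102] ztop 0.112 raytop [0.649 0.172 0.111]
[358. 220.] 144 [ 13. 136.  72.] med [0.477 0.115 0.101] ztop 0.112 raytop [0.479 0.112 0.111]
[292. 237.] 143 [ 12. 131.  71.] med [0.545 0.194 0.102] ztop 0.112 raytop [0.547 0.191 0.111]
[234. 250.] 173 [  3. 192. 122.] med [0.608 0.242 0.095] ztop 0.098 raytop [0.611 0.236 0.096]
axle [0.58088129 0.09408651] [-0.0019 -0.0012 -0.001  -0.001  -0.0011 -0.002 ] [ -71.1  -10.8 -131.8   48.9  170.   109.3]
disc (0.5672080516815186, 0.10406435281038284) 0.14607495069503784
tin ((0.5394154787063599, 0.35520192980766296), 0.0466754212975502) 3204
```

Both views agree:

| Item | Position |
|---|---|
| Axle | about (0.583, 0.092) |
| Dowels | -71°, -11°, 49°, 109°, 169° and -131° |
| Pale block | 139° |
| Red post | about 79.5° |
| Blue post | about 199° |
| Tin | about (0.54, 0.355) |

The disc therefore has to turn clockwise seen from above. I'll push the -71° dowel, which is far from the posts and the tin, with the fingers closed. I'll start from about -54°, at (0.645, 0.007).

Request:
arm_command --commands '[[0, [2.5, 2.8, 0], 0], [0, [2.5, 2.8, 0], 0], [0, [2.5, 2.8, 0], 0], [0, [2.5, 2.8, 0], 0], [0, [2.5, 2.8, 0], 0], [0, [2.5, 2.8, 0], 0], [0, [2.5, 2.8, 0], 0], [0, [2.5, 2.8, 0], 0], [0, [2.5, 2.8, 0], 0], [0, [2.5, 2.8, 0], 0], [0, [2.5, 2.8, 0], 0], [0, [2.5, 2.8, 0], 0]]'

```text
clock: 1.3
position: [0.4383, -0.2208, 0.248]
ee_rot: [-0.557, 0.557, -0.436, 0.436]
contact_force: [0.2, -1.3, 0.6]
width: 0.0
```

Request:
arm_command --commands '[[0, [2.5, 2.8, 0], 0], [0, [2.5, 2.8, 0], 0], [0, [2.5, 2.8, 0], 0], [0, [2.5, 2.8, 0], 0], [0, [2.5, 2.8, 0], 0], [0, [2.5, 2.8, 0], 0], [0, [2.5, 2.8, 0], 0], [0, [3.2, 3.3, 0], 0], [0, [0, 0, -2], 0], [0, [0, 0, -2], 0], [0, [0, 0, -2], 0], [0, [0, 0, 0], 0]]'

```text
clock: 2.5
position: [0.6424, 0.0071, 0.1846]
ee_rot: [-0.555, 0.558, -0.438, 0.434]
contact_force: [-0.2, 0.2, -0.1]
width: -0.0003
```

Run:
```python
from rig import manip
import cv2
d=manip.get_image("side"); cv2.imwrite("pics/side1.png",d["pixels"][:,:,::-1])
d=manip.get_image("scene"); cv2.imwrite("pics/scene1.png",d["pixels"][:,:,::-1])
s=manip.get_state(); print(s["position"],s["qpos"],s["ee_rot"],s["width"],manip.finger_overhang)
```

```text
[0.64451738 0.00669439 0.18801844] [-9.74477663e-02  4.16066076e-01  1.44205781e+00 -8.98308433e-05
  1.28466206e+00  1.23160779e+00] [-0.55639329  0.55689794 -0.43639623  0.43571725] 0.00019985397623710418 0.017
```

View pics/side1.png

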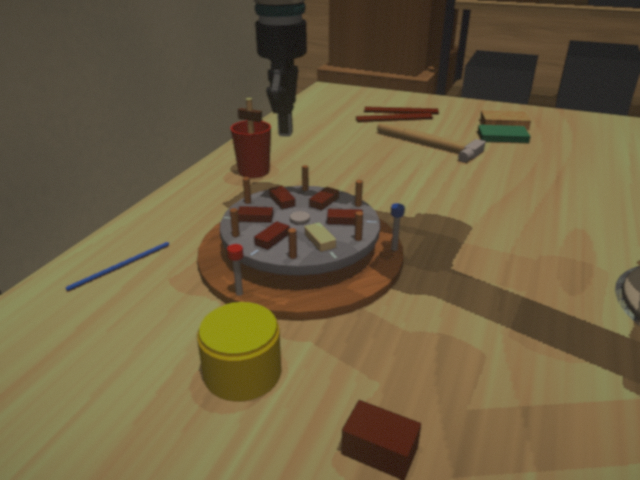

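View pics/scene1.png

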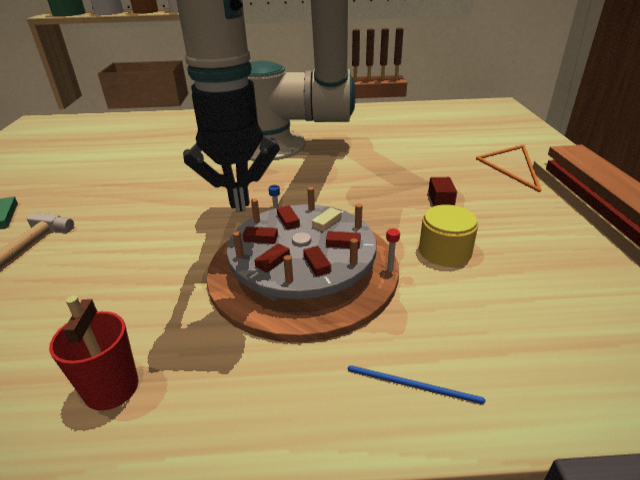

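The closed fingertips are at (286,135) in the side view and (240,210) in the scene view, between the -71° and -11° dowels. I'll check the tip height before lowering.

Run:
```python
import pickle
from h import *
for n in ["scene","side"]:
    d=pickle.load(open(f"/tmp/{n}.pkl","rb"))
    for z in (.175,.171,.165,.158): print(n,z,proj(d,[.6445,.0067,z]).round(1))
```

```text
scene 0.175 [239.4 204.7]
scene 0.171 [239.7 207.2]
scene 0.165 [240.3 210.8]
scene 0.158 [240.9 215. ]
side 0.175 [283.7 130.1]
side 0.171 [283.8 132.4]
side 0.165 [284.  135.9]
side 0.158 [284.1 140. ]
```

Tip height agrees with 17 mm ahead of the TCP. I'm lowering to TCP z of about 0.108 and then pushing the first part of the arc.

Request:
arm_command --commands '[[0, [0, 0, -2], 0.05], [0, [0, 0, -2], 0.05], [0, [0, 0, -2], 0.05], [0, [0, 0, -2], 0], [0, [0, 0, 0], 0], [0, [0, 0, 0], 0]]'

```text
clock: 3.2
position: [0.6455, 0.0065, 0.1096]
ee_rot: [0.588, -0.587, 0.393, -0.394]
contact_force: [0.3, 0.4, 1.1]
width: 0.0001
```

Request:
arm_command --commands '[[0, [-0.6, -0.4, 0], -0.07], [0, [-0.65, -0.35, 0], -0.07], [0, [-0.65, -0.35, 0], -0.07], [0, [-0.7, -0.25, 0], -0.07], [0, [0, 0, 0], 0]]'

```text
clock: 3.7
position: [0.6209, -0.0072, 0.111]
ee_rot: [0.528, -0.526, 0.469, -0.473]
contact_force: [2.9, 0.5, 0.1]
width: 0.0001
```

Run:
```python
from rig import manip
import cv2
d=manip.get_image("side"); cv2.imwrite("pics/side2.png",d["pixels"][:,:,::-1])
s=manip.get_state(); print(s["position"],s["qpos"],s["contact_force"])
```

```text
[ 0.62120648 -0.00716364  0.11092172] [-1.23560571e-01  4.41588458e-01  1.60820128e+00  1.70650458e-04
  1.08500273e+00  1.33444713e+00] [2.9425136  0.86319908 1.62866301]
```

View pics/side2.png

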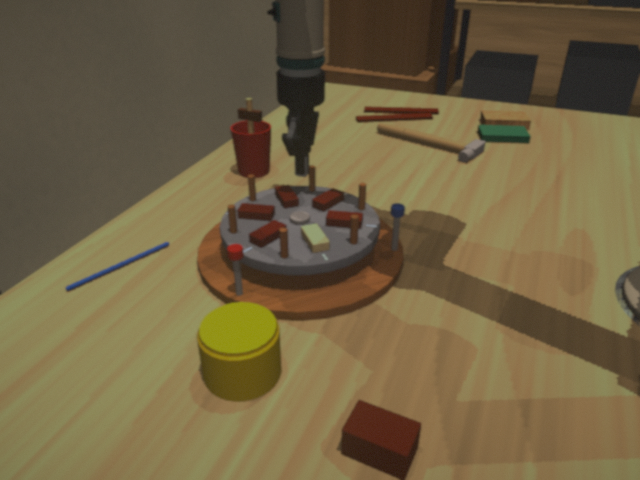

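The disc is turning the right way. The pale block has moved from (320,237) to (315,237), towards the red post, at about 3 N. I'll carry on along the arc.

Request:
arm_command --commands '[[0, [-0.7, -0.2, -0.2], -0.07], [0, [-0.7, -0.2, -0.1], -0.07], [0, [-0.7, -0.1, 0], -0.07], [0, [-0.7, -0.1, 0], -0.07], [0, [-0.7, 0, 0], -0.07], [0, [-0.7, 0, 0], -0.07], [0, [-0.7, 0.1, 0], -0.07], [0, [0, 0, 0], 0]]'

```text
clock: 4.55
position: [0.569, -0.0117, 0.1062]
ee_rot: [0.397, -0.398, 0.585, -0.585]
contact_force: [-0.2, -1.1, 0.1]
width: 0.0002
```

Run:
```python
from rig import manip
import cv2
d=manip.get_image("side"); cv2.imwrite("pics/side3.png",d["pixels"][:,:,::-1])
s=manip.get_state(); print(s["position"],s["qpos"],s["contact_force"])
```

```text
[ 0.56968729 -0.01172469  0.10609252] [-1.42600737e-01  3.81982105e-01  1.72643935e+00 -1.43756849e-04
  1.03294024e+00  1.80404502e+00] [ 0.20784906 -0.11219168  1.05730352]
```

View pics/side3.png

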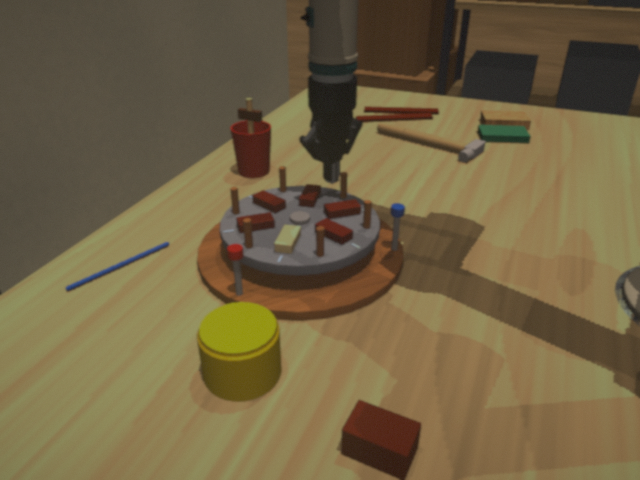

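The pale block is now at (288,238), about two thirds of the way, and the force has dropped, so the disc is running on. I'll follow a little and let it settle.

Request:
arm_command --commands '[[0, [-0.6, 0.1, 0], -0.07], [0, [0, 0, 0], 0], [0, [0, 0, 0], 0], [0, [0, 0, 0], 0], [0, [0, 0, 0], 0], [0, [0, 0, 0], 0]]'

```text
clock: 5.2
position: [0.5639, -0.0109, 0.1053]
ee_rot: [-0.377, 0.377, -0.598, 0.599]
contact_force: [0.6, -0.0, 0.1]
width: -0.0001
```

Run:
```python
from rig import manip
import cv2
d=manip.get_image("side"); cv2.imwrite("pics/side4.png",d["pixels"][:,:,::-1])
s=manip.get_state(); print(s["position"],s["contact_force"])
```

```text
[ 0.56382887 -0.01084773  0.10527095] [ 0.6088847   0.2730839  -0.12606067]
```

View pics/side4.png

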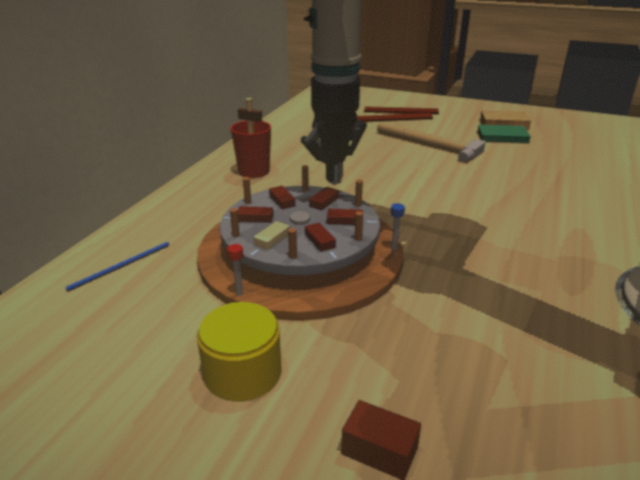

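The pale block at (272,235) now points at the red cap at (236,251). The disc is in its detent and the tool is free of the dowels, so I'll lift straight up.

Request:
arm_command --commands '[[0, [0, 0, 1.5], 0], [0, [0, 0, 3], 0], [0, [0, 0, 3], 0], [0, [0, 0, 3], 0], [0, [0, 0, 0], 0], [0, [0, 0, 0], 0], [0, [0, 0, 0], 0]]'

```text
clock: 5.95
position: [0.5628, -0.0107, 0.2092]
ee_rot: [0.376, -0.377, 0.599, -0.598]
contact_force: [-0.2, 0.1, -0.5]
width: -0.0001
```

Run:
```python
from rig import manip
import cv2
from h import *
for n in ["side","scene"]:
    d=manip.get_image(n); cv2.imwrite(f"pics/{n}5.png",d["pixels"][:,:,::-1])
    for c,s,m in blobs(d,(22,40,110),(40,130,255),150):
        X=ray(d,*c,.081)
        r=X[:2]-[.583,.092]
        if np.hypot(*r)<.11: print(n,"pale",c,np.hypot(*r),np.degrees(np.arctan2(r[1],r[0])))
    if n=="side":
        for c,s,m in blobs(d,(26,200,90),(34,255,255),2000): print("tin",c)
s=manip.get_state(); print(s["position"],s["contact_force"],s["qd"])
```

```text
side pale [271.3197832  230.82926829] 0.06833752151438045 79.93541667132635
tin [237.8358209  327.92667099]
scene pale [342.64566929 235.1496063 ] 0.06754779020345202 79.64785664300733
[ 0.56282122 -0.01070365  0.20887657] [-0.12156902 -0.38101062 -0.28699478] [ 0.00046696  0.00239554 -0.00411477  0.00012195  0.00077361  0.00020493]
```

View pics/scene5.png

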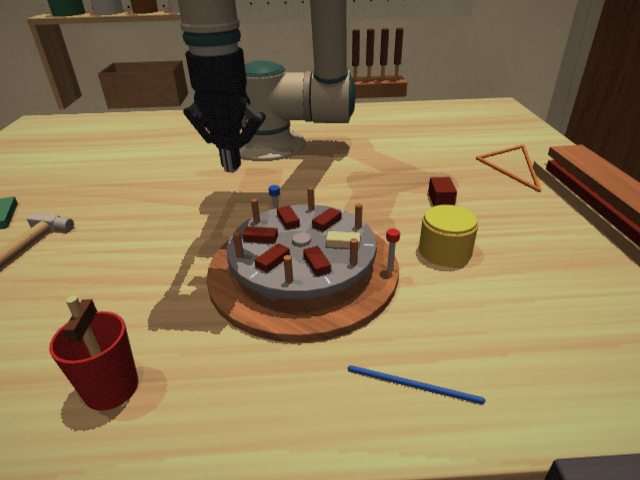

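The pale block at (343,238) points at the red post at (393,236). Its measured angle is 79.6–79.9°, against 79.5° for the post. The tin hasn't moved and the tool is clear, so I'm handing in.

```bash
python3 -c "
from rig import manip
print(manip.sign_off())"
```

```text
the job is handed in; nothing more can be done
None
```

The pale block now rests at the red-topped post, and I've handed the job in. With the fingers closed, I pushed one dowel on the side away from the tin clockwise (seen from above) through about 40°. The disc then ran on into the next detent by itself, and I lifted the tool clear.

- **Pale block:** the two cameras put it at 79.6° and 79.9° about the axle, against about 79.5° for the red post.
- **Direction:** the disc turned towards the red post in every picture I took of the push.
- **Disc at rest:** it looked settled in its detent when I lifted off. I did not measure its speed directly.
- **Wax tin:** it shows at the same pixels in the side view as at the start.
- **Robot:** the tool was about 0.2 m above the bench with no contact force beyond sensor noise. The highest push force I read was about 3 N, and the clock stood at about 6 s of the 32 s.

None of the checks failed. The only disagreement was about 5 mm between the two views on the axle position, so I used the average.

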